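Refit the control knob of the boiler panel and hold it in

ROBOT

A 6-joint arm with a two-finger parallel gripper is mounted at the origin on the work surface. World frame = base frame: x ahead of the robot, y to its left, z up, the work surface at z = 0. Lengths are in m, angles in rad, forces in N, time in s.
With the tool pointing down it reaches from about 0.375 to 0.9 m from the base axis. Payload 3.1 kg.
Tool frame: the origin (TCP) lies at the centre of the arm's flange, where the gripper is bolted on; the fingertips stand robot.tip_extent ahead of it and the grasp point (between the pads) lies 164 mm ahead of it (robot.tip_extent is the distance from the TCP to the fingertips, in m); z points along the fingers, y is the line along which they close (so a half turn about z gives the same grasp; the last joint's range is limited). The gripper opens to 87 mm and grips with 3 to 60 N. Pads are 19 mm wide; open, the fingers measure 117 mm over their backs; the gripper's body (75 mm by 190 mm) begins 51 mm behind the grasp point.
Start: joints at [-1.419, 0.527, 1.433, -0, 1.181, -0.178], TCP at [0.203, -0.591, 0.405] pointing down, gripper open.
Joint ranges: [-3.08, 3.08], [-0.75, 2.2], [0.22, 2.44], [-1.43, 4.57], [0, 2.65], [-2.85, 2.85]. Speed limits (rad/s): [2.79, 2.79, 3.14, 3.14, 3.14, 3.14].

INTERFACE

Orientations are given as a unit quaternion [x, y, z, w].
In Python, from rig import get_obs, camera, hand_in, cut_out, robot gives the robot as it stands.
- The arm moves only by the tool step_arm, never from a script. Its argument "rows" is a list of rows, each a list of 6 numbers: the shift along the world's x, y, z in m, then the turn, a rotation vector about the world's x, y, z in degrees. A call has 1 to 12 rows; each row shifts and turns the commanded pose from where the row before left it; what a row does not reach is not made up. A row lasts 1/8 s, in which the tool goes at most 62.5 mm and 10.7 degrees, less where a joint would pass 70% of its speed; a pose out of reach is approached as far as the arm can. A call is refused whole if a number of a shift passes 0.0625 or a number of a turn 10.7, either way. A call with a gripper value outside its range is refused whole. "jaw" is the finger opening in m, from 0 to 0.087, set as the call begins (left out, the last holds). The fingers move at their own pace and stop on an object; "squeeze" is the grip in N (left out, the last holds). Time passes only in rows, so rows that do not move let the fingers close. It gives the time, the measured TCP pose, the force, the opening and the grip force at its end, in the units of the state.
- get_obs(): the state, without advancing time (a new reading comes with each control period).
- camera(name): name is "side" or "top" or "wrist"; returns a dict with "pixels" (420x560x3 uint8, blue, green, red), "depth" (420x560 float32, m along the optical axis (not along the pixel's ray), 0 where there is no reading), "fov_y" (degrees; the focal length in pixels is half the picture's height over the tangent of half this angle, whatever the lens; pixels are square), "cx", "cy" (the principal point, pixels), "k1" (the pictures are not rectified: a ray, as slopes to the right and down, at radius r is drawn at 1 + k1 r^2 times it, then the intrinsics apply), "extrinsics" (4x4, takes a point from camera to world coordinates); the wrist camera has in their place "mount" (4x4, takes a point from camera to tool coordinates, whose origin is the TCP and whose axes are the flange's). Camera axes: x right, y up, looking along -z (the intrinsics and any distortion apply to the point x, -y, -z); pixel columns grow to the right and rows downward; lengths in m; the calibration is good to about 2 mm. A picture is of the moment at which its call begins: read the wrist's pose just before it.
- hand_in(): hands the job in; it is judged then, once.
Trained networks look in the newest picture that a camera, given by its name, has taken for a name from the list of things; names that differ only in an ending like _2 or _b are one class to them, and where a whole thing is asked for, a point or a joint stands for the part that bears it (a point fixed in the world has none). Each returns a list of dicts, best first, with "confidence" (0 to 1); they miss things now and then, are a little off and sometimes report something else, mostly with a low value. They report only what shows in the picture. A call takes as long as a camera call.
- cut_out(label, camera): "region" (420x560 bool, what is visible of it) and "extent" ([centre column, centre row, width, height] in pixels, round what is visible of it).
The state is a dict: "time": time; "q": joint angles; "joint_velocities": joint speeds; "joint_torque": joint torques, N m; "position": TCP position; "tool_rot": TCP orientation; "ft_force": force on the tool from outside, world axes, zero at the start; "moment": the same for the moment, N m; "grip_width": finger opening in m; "grip_force": force on a finger pad.
Only numpy, scipy, OpenCV 4.12 (cv2) and the standard library are available. Lean on these libraries where they do the work, as an engineer would, in place of code of your own. Each camera call takes 0.05 s, during which the arm holds its last target. There are 200 camera calls.

TASK

Clear the brick chips off the face of the boiler's control panel with the scraper block, keeping the fingers off the chips there, then stand the scraper back on the worktop. After that turn the black knob so that its pointer faces the same way as the red flat of the D-shaft, push it all the way onto the shaft, and press it in against the spring as far as it goes. Finish with the hand still on the knob, keeping it pressed in, and leave the other things on the worktop where they are.

Things in the scene. Friction and masses are not known exactly. Their poses are not given: they have to be found in the camera images.
- panel: boiler control panel: white-faced box, 200 (x) x 300 (y) x 60 mm high, fixed on the worktop face up; origin at the centre of its underside, the flat face 60 mm above it. No rim: chips can be pushed off over any edge; display, buttons and scale are flush. The shaft stands at panel (0, +85) mm; the chips lie in the other half (centres at panel y -115 to -15, x -35 to +35).
- shaft_tip (a point): centre of the top end of the panel's upright brass D-shaft, on its axis, 82 mm above the worktop when out. Shaft 12 mm across, 22 mm out of the face, one side cut to a flat 3 mm from the axis and painted red. The point's x axis points level from the axis out through the flat; z up. Top 2 mm tapered by 1.5 mm. It resists turning (0.15 N m): bring the knob to its angle.
- spindle (a joint): how far the shaft is pushed into the panel, m: 0 = out, 0.006 = fully in, at its stop. Spring: begins to move at 4.8 N, needs 8.4 N at the stop, and comes out again when let go.
- knob: loose black knob, 40 mm high, standing bore down on the worktop; origin at the centre of its underside, z up. Round skirt 44 mm across, 0 to 17 mm; on it a straight grip bar 42 (x) x 14 (y) mm from 17 to 40 mm. An orange line (pointer) marks the bar's +x half and end. The bore's flat is on the pointer's side: it fits only with knob +x along shaft_tip +x. About 40 g.
- knob_bore (a point): centre of the blind end of the knob's D-shaped bore, on its axis, 14 mm above the knob's origin. The bore is 14 mm deep, 0.9 mm wider all round than the shaft, with a 1.5 mm bevelled mouth. With the knob home this end rests on the shaft's top, the underside 8 mm above the face (2 mm when pressed fully in).
- scraper: scraper block standing on the worktop: blue base 110 (x) x 32 (y) x 22 mm high, and on it a yellow grip rib 70 (x) x 18 (y) mm from 22 to 58 mm; origin at the centre of its underside, z up. Mass about 120 g.
- chip0: loose chip of brick, 22 x 16 x 10 mm, lying on the panel's face; origin at the centre of its underside; about 10 g
- chip1: loose chip of brick, 20 x 18 x 9 mm, lying on the panel's face; origin at the centre of its underside; about 10 g
- chip2: loose chip of brick, 18 x 16 x 11 mm, lying on the panel's face; origin at the centre of its underside; about 10 g
- chip3: loose chip of brick, 22 x 15 x 9 mm, lying on the panel's face; origin at the centre of its underside; about 10 g
- tape: bystander: roll of yellow tape lying flat, 84 mm across, 25 mm high; origin at the centre of its underside
- screwdriver: bystander: red screwdriver lying on the worktop to the far right, about 200 mm long
- wrench: bystander: steel wrench lying on the worktop to the far left, about 180 mm long
- detergent: bystander: white bottle with a blue cap and a green band, 72 mm across, 200 mm high, at the back
- mug: bystander: blue mug, 80 mm across, 90 mm high, at the back

How it is judged:
On the way, in this order (a step that is already met when the one before it is completed fails the run):
1. all four chips are off the panel's face while the fingers hold the scraper (height (world z) of each of chip0, chip1, chip2, chip3 below 0.045 m and contact force between the fingers and scraper above 1 N), for 0.1 s.
2. the knob is fully on the D-shaft (z of knob_bore in the frame of shaft_tip below 0.0025 m and horizontal distance between knob_bore and shaft_tip below 0.003 m and angle between the x axis of knob and the x axis of shaft_tip, either way round below 0.3 rad and angle between knob's own z axis and vertical below 0.12 rad), for 0.2 s.
At the end, for the whole second after the job is handed in: Chips off the panel (below 45 mm); scraper on the worktop (origin below 30 mm), still, untouched; bore end within 2.5 mm of the shaft top, 3 mm of its axis, 0.3 rad of its angle, tilt under 0.12 rad; fingers on the knob (over 1 N), spindle pressed in more than 4 of 6 mm (all of step 2 and height (world z) of each of chip0, chip1, chip2, chip3 below 0.045 m and value of joint spindle above 0.004 m and contact force between the fingers and knob above 1 N and height (world z) of scraper below 0.03 m and not (contact force between the arm and scraper above 0.2 N) and not (contact force between the fingers and scraper above 0.2 N) and contact force between scraper and knob below 0.2 N and linear speed of scraper below 0.02 m/s); the arm keeps its last pose, push and grip.
It fails at once if the fingers touch a chip on the panel ((contact force between the fingers and chip0 above 0.5 N and height (world z) of chip0 above 0.05 m) or (contact force between the fingers and chip1 above 0.5 N and height (world z) of chip1 above 0.05 m) or (contact force between the fingers and chip2 above 0.5 N and height (world z) of chip2 above 0.05 m) or (contact force between the fingers and chip3 above 0.5 N and height (world z) of chip3 above 0.05 m)).
It fails at once if another thing on the worktop is moved by more than 30 mm (distance of any of tape, screwdriver, wrench, detergent, mug from where it was at the start of the episode above 0.03 m).
It also fails if it takes over 70 s, if anything falls off the work surface, if the arm or the gripper's body presses on something with over 40 N, if the wrist force passes 120 N, or if a joint passes its speed limit or range.

## Working session

There is one attempt and no reset: what is moved stays moved. The work goes in short steps, Python scripts to look and compute and a tool call to move; the robot and the scene stay as the last step left them, time stands still between calls to the robot, and variables do not carry over. Pictures are saved under pics/ and viewed, at most 10 in all, crops included, and the job is handed in when it is done.

Besides the shell and the picture viewer there is one more tool, called after "Call:" by a JSON object that holds its "method" and its "body", one argument or row to a line. step_arm: Moves the arm, as the interface text tells. Its arguments: {"type":"object","properties":{"rows":{"type":"array"},"jaw":{"type":"number"},"squeeze":{"type":"number"}},"required":["rows"]}

```bash
mkdir -p pics; ls
cat > h.py <<'E'
import numpy as np, cv2
from rig import get_obs, camera, hand_in, cut_out, robot
from scipy.spatial.transform import Rotation as R
def shot(name):
    o=get_obs(); c=camera(name)
    if 'mount' in c:
        T=np.eye(4);T[:3,:3]=R.from_quat(o['tool_rot']).as_matrix();T[:3,3]=o['position']
        c['E']=T@np.array(c['mount'])
    else: c['E']=np.array(c['extrinsics'])
    c['f']=210/np.tan(np.radians(c['fov_y'])/2)
    return c
def rays(c,uv):
    uv=np.atleast_2d(np.asarray(uv,float))
    K=np.array([[c['f'],0,c['cx']],[0,c['f'],c['cy']],[0,0,1]])
    n=cv2.undistortPoints(uv[:,None],K,np.array([c['k1'],0,0,0.]))[:,0]
    return np.c_[n[:,0],-n[:,1],-np.ones(len(n))]
def pts(c,uv,d=None):
    uv=np.atleast_2d(uv)
    if d is None: d=c['depth'][uv[:,1].astype(int),uv[:,0].astype(int)]
    return (rays(c,uv)*np.reshape(d,(-1,1)))@c['E'][:3,:3].T+c['E'][:3,3]
def cloud(c,m):
    v,u=np.nonzero(m&(c['depth']>0)); return pts(c,np.c_[u,v])
def onz(c,uv,z):
    r=rays(c,uv)@c['E'][:3,:3].T; o=c['E'][:3,3]
    return o+r*((z-o[2])/r[:,2:3])
def proj(c,P):
    p=(np.atleast_2d(P)-c['E'][:3,3])@c['E'][:3,:3]
    x=p[:,0]/-p[:,2]; y=-p[:,1]/-p[:,2]; s=1+c['k1']*(x*x+y*y)
    return np.c_[x*s*c['f']+c['cx'],y*s*c['f']+c['cy']]
E
python3 - <<'E'
from h import *
print(robot.tip_extent)
ims=[]
for n in ('top','side'):
    c=shot(n); cv2.imwrite(f'pics/{n}0.png',c['pixels'])
    print(n,c['E'].round(3).tolist(),c['f'],c['cx'],c['cy'],c['k1'])
    for l in ('panel','knob','scraper','shaft_tip','chip0','tape','screwdriver','wrench','detergent','mug'):
        for r in cut_out(l,n)[:5]:
            if r['confidence']<.3: continue
            P=cloud(c,r['region']); 
            print(l,round(r['confidence'],2),np.round(r['extent']),len(P), P.mean(0).round(3) if len(P) else '',np.percentile(P,[2,98],axis=0).round(3).tolist() if len(P) else '')
E
```

```text
pics
0.1822
top [[-0.035, 0.979, -0.201, 0.398], [-0.999, -0.035, 0.004, -0.019], [-0.003, 0.201, 0.979, 1.005], [0.0, 0.0, 0.0, 1.0]] 436.0544595347147 279.7082912031445 218.69278360150892 -0.14260040978970334
panel 0.67 [270. 224. 146. 111.] 11811 [0.583 0.002 0.061] [[0.484, -0.143, 0.052], [0.688, 0.143, 0.065]]
knob 0.7 [122. 273.  21.  24.] 335 [0.487 0.343 0.027] [[0.467, 0.327, 0.001], [0.508, 0.369, 0.043]]
scraper 0.76 [433. 267.  29.  48.] 846 [ 0.475 -0.365  0.034] [[0.425, -0.389, 0.003], [0.528, -0.349, 0.061]]
shaft_tip 0.54 [202. 319.  38.  34.] 679 [0.379 0.161 0.022] [[0.34, 0.12, -0.0], [0.417, 0.2, 0.029]]
shaft_tip 0.33 [136. 194.  60.  35.] 495 [0.676 0.316 0.008] [[0.635, 0.248, 0.001], [0.719, 0.394, 0.012]]
chip0 0.61 [319. 204.  10.   8.] 73 [ 0.622 -0.107  0.07 ] [[0.614, -0.118, 0.062], [0.63, -0.098, 0.073]]
chip0 0.47 [287. 210.  12.   9.] 73 [ 0.611 -0.039  0.07 ] [[0.605, -0.049, 0.062], [0.619, -0.029, 0.074]]
chip0 0.41 [309. 226.   8.   8.] 69 [ 0.573 -0.084  0.071] [[0.563, -0.093, 0.067], [0.583, -0.075, 0.074]]
chip0 0.39 [433. 269.  28.  46.] 82
[... 1513 characters left out ...]
 0.065] [[0.609, -0.12, 0.058], [0.632, -0.085, 0.071]]
tape 0.71 [183. 197.  31.  31.] 565 [0.377 0.156 0.018] [[0.34, 0.119, 0.003], [0.414, 0.198, 0.028]]
screwdriver 0.74 [355. 334. 100.  34.] 927 [ 0.679 -0.315  0.017] [[0.616, -0.367, -0.002], [0.785, -0.276, 0.026]]
wrench 0.81 [287. 154.  26.  34.] 264 [0.675 0.318 0.006] [[0.63, 0.247, -0.001], [0.723, 0.403, 0.011]]
wrench 0.53 [223. 149.  17.  19.] 241 [0.488 0.341 0.021] [[0.468, 0.324, -0.001], [0.509, 0.413, 0.041]]
detergent 0.87 [352. 169.  32.  79.] 1815 [0.784 0.068 0.099] [[0.754, 0.053, 0.007], [0.819, 0.096, 0.199]]
mug 0.9 [377. 248.  45.  51.] 1819 [ 0.794 -0.129  0.054] [[0.755, -0.164, 0.006], [0.856, -0.086, 0.091]]
```

Run:
```python
from h import *
c=shot('top');d=shot('side')
a=cv2.resize(c['pixels'][150:300,90:470],None,fx=2.1,fy=2.1,interpolation=cv2.INTER_CUBIC)
b=cv2.resize(d['pixels'][130:400,170:440],None,fx=1,fy=1)
b=cv2.resize(d['pixels'][140:290,200:360],(298,280),interpolation=cv2.INTER_CUBIC)
e=cv2.resize(d['pixels'][335:400,190:290],(431,280),interpolation=cv2.INTER_CUBIC)
v=np.hstack([b,e]); im=np.zeros((a.shape[0]+280,800,3),np.uint8); im[:a.shape[0],:a.shape[1]]=a[:,:800]; im[a.shape[0]:,:v.shape[1]]=v
cv2.imwrite('pics/m1.png',im); print(im.shape)
# panel top face min-rect
m=cut_out('panel','top')[0]['region'];P=cloud(c,m);P=P[(P[:,2]>.055)&(P[:,2]<.066)]
print('panel',cv2.minAreaRect(P[:,:2].astype(np.float32)*1000),np.median(P[:,2]))
for n,k in (('top',c),('side',d)):
    m=cut_out('scraper',n)[0]['region'];P=cloud(k,m)
    for lo,hi in ((.05,.07),(.018,.026)):
        Q=P[(P[:,2]>lo)&(P[:,2]<hi)]; print(n,len(Q),cv2.minAreaRect(Q[:,:2].astype(np.float32)*1000),np.median(Q[:,2]))
    m=cut_out('knob',n)[0]['region'];P=cloud(k,m)
    Q=P[(P[:,2]>.032)];print(n,'knob',len(Q),cv2.minAreaRect(Q[:,:2].astype(np.float32)*1000),np.median(Q[:,2]))
# things above face
H=np.indices((420,560)); P=cloud(c,np.ones((420,560),bool))
Q=P[(P[:,2]>.066)&(P[:,2]<.09)&(abs(P[:,0]-.587)<.1)&(abs(P[:,1])<.15)]
from scipy.cluster.hierarchy import fcluster,linkage
L=fcluster(linkage(Q[:,:2]),.006,'distance')
for i in set(L):
    if (L==i).sum()>8: print(Q[L==i].mean(0).round(4),Q[L==i].min(0).round(3),Q[L==i].max(0).round(3),(L==i).sum())
```

```text
(595, 800, 3)
panel ((588.5390014648438, 0.937164306640625), (201.58462524414062, 299.7942199707031), 6.985193729400635) 0.061127944951076874
top 258 ((476.3330993652344, -369.8617248535156), (69.4514389038086, 19.325223922729492), 10.147993087768555) 0.0587469334130622
top 321 ((476.5249938964844, -369.36102294921875), (107.20906066894531, 32.83076858520508), 8.735105514526367) 0.02271109398488169
top knob 140 ((488.829833984375, 347.9865417480469), (15.978121757507324, 43.54491424560547), 78.58576202392578) 0.040019621724403986
side 358 ((476.88348388671875, -371.9570007324219), (69.13675689697266, 18.596153259277344), 10.379002571105957) 0.05685193396071442
side 542 ((477.2760925292969, -372.24786376953125), (110.25513458251953, 32.47539520263672), 7.164114475250244) 0.021558258313386036Traceback (most recent call last):
  File "<stdin>", line 16, in <module>
IndexError: list index out of range
```

View pics/m1.png

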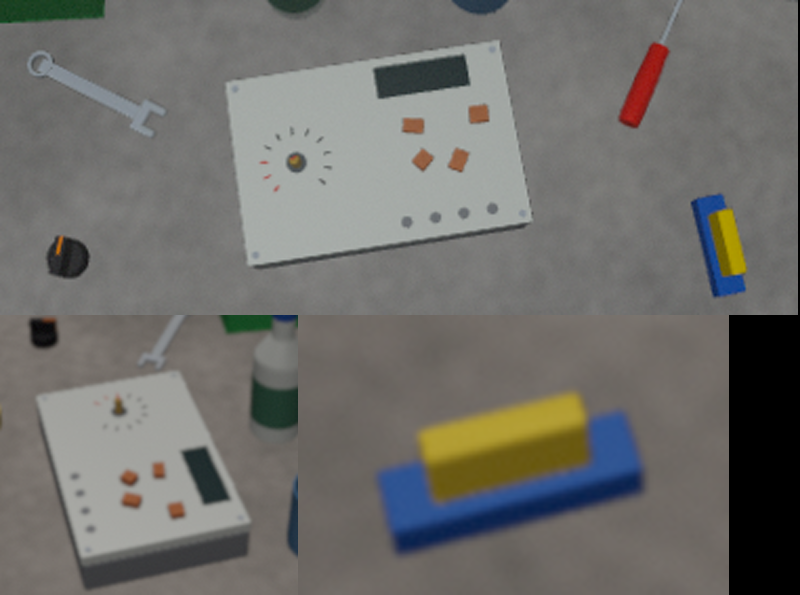

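Run:
```python
from h import *
o=get_obs();M=R.from_quat(o['tool_rot']).as_matrix();print(o['time'],o['position'],M.round(3).tolist(),np.degrees(np.arctan2(M[1,1],M[0,1])),o['grip_width'],o['ft_force'],camera('wrist')['mount'])
c=shot('top'); P=cloud(c,np.ones((420,560),bool))
t=np.radians(7);Rz=np.array([[np.cos(t),-np.sin(t)],[np.sin(t),np.cos(t)]])
p=(P[:,:2]-[.5885,.001])@Rz
k=(P[:,2]>.0655)&(P[:,2]<.09)&(abs(p[:,0])<.095)&(abs(p[:,1])<.145)
p=p[k];z=P[k,2]
from scipy.cluster.hierarchy import fcluster,linkage
L=fcluster(linkage(p),.006,'distance')
for i in set(L):
    if (L==i).sum()>8: print(p[L==i].mean(0).round(4),p[L==i].min(0).round(3),p[L==i].max(0).round(3),(L==i).sum(),z[L==i].max())
```

```text
1.45 [ 0.20301522 -0.59108898  0.40473066] [[0.946, 0.325, -0.0], [0.325, -0.946, 0.0], [-0.0, -0.0, -1.0]] -71.04552625108866 0.0869642181423841 [-0.24582633 -1.35428457 -0.89509219] [[ 5.42072799e-04  9.58527361e-01  2.85000007e-01  7.92508337e-02]
 [ 9.99999814e-01 -5.99375404e-04  1.13842195e-04 -1.51594190e-03]
 [ 2.79942853e-04  2.84999892e-01 -9.58527508e-01  2.06825662e-02]
 [ 0.00000000e+00  0.00000000e+00  0.00000000e+00  1.00000000e+00]]
[ 0.0185 -0.042 ] [ 0.01  -0.053] [ 0.026 -0.032] 68 0.07380252810183774
[-0.0257 -0.0821] [-0.038 -0.093] [-0.013 -0.071] 76 0.07456200849846772
[-0.0195 -0.0453] [-0.029 -0.055] [-0.01  -0.035] 63 0.07607397273012428
[ 0.02   -0.1115] [ 0.011 -0.122] [ 0.03  -0.102] 73 0.07366018034653632
[-0.0019  0.0852] [-0.006  0.077] [0.005 0.091] 30 0.08501170789710277
```

Call:
{"method": "step_arm", "body": {
  "rows": [
    [0.039, 0.0315, -0.018, 0, 0, -1.4],
    [0.039, 0.0315, -0.018, 0, 0, -1.4],
    [0.039, 0.0315, -0.018, 0, 0, -1.4],
    [0.039, 0.0315, -0.018, 0, 0, -1.4],
    [0.039, 0.0315, -0.018, 0, 0, -1.4],
    [0.039, 0.0315, -0.018, 0, 0, -1.4],
    [0.039, 0.0315, -0.018, 0, 0, -1.4],
    [0, 0, 0, 0, 0, 0],
    [0, 0, 0, 0, 0, 0]
  ],
  "jaw": 0.07,
  "squeeze": 30
}}

```text
time: 2.68
position: [0.4761, -0.3708, 0.2789]
tool_rot: [0.997, 0.08, -0.0, 0.0]
ft_force: [0.3, 0.3, -0.2]
grip_width: 0.0698
grip_force: 0.0
```

Run:
```python
from h import *
o=get_obs();M=R.from_quat(o['tool_rot']).as_matrix();print(o['time'],o['position'],np.degrees(np.arctan2(M[1,1],M[0,1])))
c=shot('wrist');cv2.imwrite('pics/w1.png',c['pixels'])
for r in cut_out('scraper','wrist')[:2]:
    P=cloud(c,r['region'])
    print(r['confidence'],r['extent'])
    for lo,hi in ((.05,.07),(.016,.028)):
        Q=P[(P[:,2]>lo)&(P[:,2]<hi)]
        if len(Q): print(len(Q),cv2.minAreaRect(Q[:,:2].astype(np.float32)*1000),np.median(Q[:,2]))
```

```text
2.675 [ 0.47606463 -0.37082683  0.27886128] -80.79357200485181
0.6 [277.6, 217.6, 38.6, 125.1]
2136 ((478.0210266113281, -367.432373046875), (69.84355926513672, 17.80997085571289), 8.492104530334473) 0.05711606796096316
2251 ((477.8431701660156, -367.2961730957031), (110.06780242919922, 32.07266616821289), 8.656966209411621) 0.021229757223527546
```

View pics/w1.png

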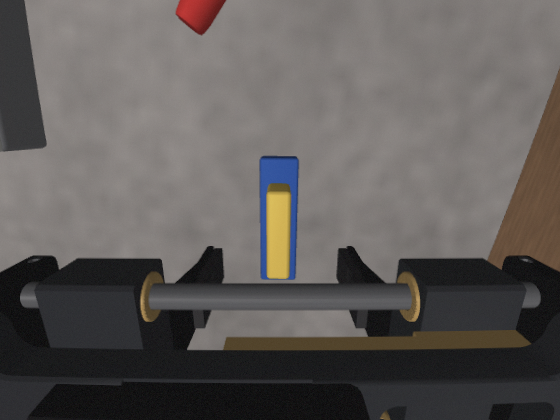

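Call:
{"method": "step_arm", "body": {
  "rows": [
    [0.001, 0.001, -0.024, 0, 0, 0],
    [0.001, 0.001, -0.024, 0, 0, -0.4],
    [0, 0, -0.023, 0, 0, 0],
    [0, 0, 0, 0, 0, 0],
    [0, 0, 0, 0, 0, 0]
  ]
}}

```text
time: 3.4
position: [0.4777, -0.3697, 0.2087]
tool_rot: [0.997, 0.076, 0.001, 0.001]
ft_force: [0.2, 0.5, 0.4]
grip_width: 0.0699
grip_force: 0.0
```

Call:
{"method": "step_arm", "body": {
  "rows": [
    [0, 0, 0, 0, 0, 0],
    [0, 0, 0, 0, 0, 0],
    [0, 0, 0, 0, 0, 0],
    [0, 0, 0, 0, 0, 0],
    [0, 0, 0, 0, 0, 0],
    [0, 0, 0, 0, 0, 0]
  ],
  "jaw": 0.0
}}

```text
time: 4.15
position: [0.4781, -0.3686, 0.2077]
tool_rot: [0.997, 0.076, 0.0, 0.0]
ft_force: [-0.0, -0.9, 0.8]
grip_width: 0.018
grip_force: 6.5
```

Call:
{"method": "step_arm", "body": {
  "rows": [
    [0, 0, 0.02, 0, 0, 0],
    [0, 0, 0.04, 0, 0, 0],
    [0, 0, 0.04, 0, 0, 0],
    [0.01, 0.04, 0.01, 0, 0, 0],
    [0.01, 0.04, 0, 0, 0, -0.5],
    [0.01, 0.04, 0, 0, 0, -0.5],
    [0.01, 0.04, 0, 0, 0, -0.5],
    [0.01, 0.04, 0, 0, 0, 0],
    [0.01, 0.04, 0, 0, 0, 0],
    [0.01, 0.04, 0, 0, 0, 0],
    [0.01, 0.04, 0, 0, 0, 0],
    [0, 0, 0, 0, 0, 0]
  ]
}}

```text
time: 5.65
position: [0.558, -0.0458, 0.3175]
tool_rot: [0.998, 0.065, -0.0, -0.0]
ft_force: [-0.3, 0.0, -1.1]
grip_width: 0.0175
grip_force: 29.9
```

Call:
{"method": "step_arm", "body": {
  "rows": [
    [0.011, 0.034, 0, 0, 0, 0],
    [0.012, 0.04, 0, 0, 0, 0],
    [0, 0, -0.015, 0, 0, 0],
    [0, 0, -0.015, 0, 0, 0],
    [0, 0, 0, 0, 0, 0],
    [0, 0, 0, 0, 0, 0]
  ]
}}

```text
time: 6.4
position: [0.581, 0.0243, 0.2875]
tool_rot: [0.998, 0.062, -0.0, -0.0]
ft_force: [0.3, -1.0, -0.5]
grip_width: 0.018
grip_force: 29.9
```

Run:
```python
from h import *
o=get_obs();M=R.from_quat(o['tool_rot']).as_matrix();print(o['time'],o['position'],np.degrees(np.arctan2(M[1,1],M[0,1])),o['ft_force'],o['grip_force'])
c=shot('side');cv2.imwrite('pics/s2.png',cv2.resize(c['pixels'][130:330,180:430],(750,600)))
```

```text
6.4 [0.58097327 0.02430903 0.2874894 ] -82.83869629412777 [ 0.2869011  -1.01812478 -0.52392434] 29.94442225259263
```

View pics/s2.png

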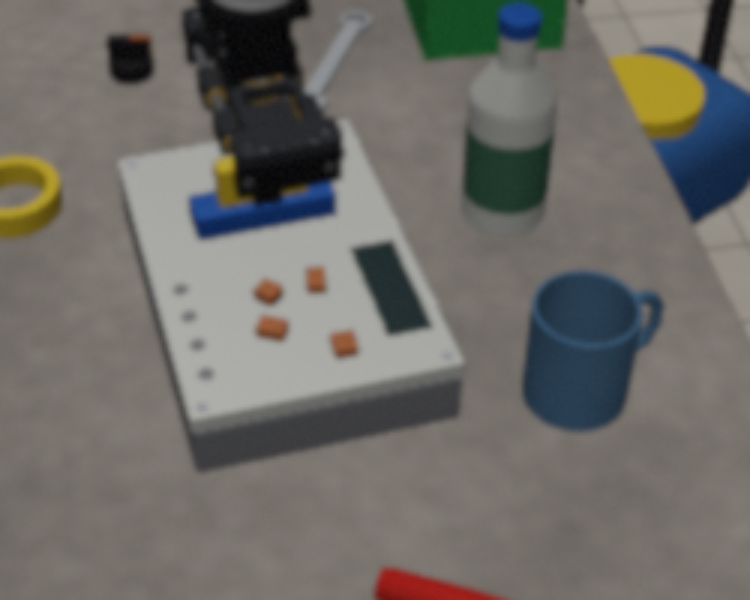

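Call:
{"method": "step_arm", "body": {
  "rows": [
    [0, 0, -0.008, 0, 0, 0],
    [0, 0, -0.008, 0, 0, 0],
    [0, 0, -0.001, 0, 0, 0],
    [0, 0, -0.001, 0, 0, 0],
    [0, 0, 0, 0, 0, 0],
    [0, 0, 0, 0, 0, 0]
  ]
}}

```text
time: 7.2
position: [0.5811, 0.0255, 0.2699]
tool_rot: [0.998, 0.063, 0.0, 0.0]
ft_force: [0.2, -0.2, -1.2]
grip_width: 0.0178
grip_force: 29.9
```

Call:
{"method": "step_arm", "body": {
  "rows": [
    [0, 0, -0.001, 0, 0, 0],
    [0, 0, 0, 0, 0, 0],
    [0, 0, 0, 0, 0, 0]
  ]
}}

```text
time: 7.58
position: [0.581, 0.0254, 0.2688]
tool_rot: [0.998, 0.063, 0.0, 0.0]
ft_force: [-0.5, -0.2, -2.1]
grip_width: 0.0177
grip_force: 29.9
```

Call:
{"method": "step_arm", "body": {
  "rows": [
    [0.0012, -0.01, 0, 0, 0, 0],
    [0.0012, -0.01, 0, 0, 0, 0],
    [0.0012, -0.01, 0, 0, 0, 0],
    [0.0012, -0.01, 0, 0, 0, 0],
    [0.0012, -0.01, 0, 0, 0, 0],
    [0.0012, -0.01, 0, 0, 0, 0],
    [0.0012, -0.01, 0, 0, 0, 0],
    [0.0012, -0.01, 0, 0, 0, 0],
    [0.0012, -0.01, 0, 0, 0, 0],
    [0.0012, -0.01, 0, 0, 0, 0],
    [0.0012, -0.01, 0, 0, 0, 0],
    [0, 0, 0, 0, 0, 0]
  ]
}}

```text
time: 9.07
position: [0.5944, -0.0855, 0.2688]
tool_rot: [0.998, 0.063, 0.0, 0.0]
ft_force: [0.5, -0.2, -1.0]
grip_width: 0.0179
grip_force: 29.9
```

Call:
{"method": "step_arm", "body": {
  "rows": [
    [0.0012, -0.01, 0, 0, 0, 0],
    [0.0012, -0.01, 0, 0, 0, 0],
    [0.0012, -0.01, 0, 0, 0, 0],
    [0.0012, -0.01, 0, 0, 0, 0],
    [0.0012, -0.01, 0, 0, 0, 0],
    [0.0012, -0.01, 0, 0, 0, 0],
    [0.0012, -0.01, 0, 0, 0, 0],
    [0.0012, -0.01, 0, 0, 0, 0],
    [0.0012, -0.01, 0, 0, 0, 0],
    [0, 0, 0, 0, 0, 0],
    [0, 0, 0, 0, 0, 0]
  ]
}}

```text
time: 10.45
position: [0.6049, -0.1744, 0.2686]
tool_rot: [0.998, 0.063, -0.0, -0.0]
ft_force: [0.4, 0.1, -1.1]
grip_width: 0.0177
grip_force: 29.9
```

Run:
```python
from h import *
o=get_obs();M=R.from_quat(o['tool_rot']).as_matrix();print(o['time'],o['position'],np.degrees(np.arctan2(M[1,1],M[0,1])),o['ft_force'],o['grip_force'])
c=shot('side');d=shot('top')
cv2.imwrite('pics/s3.png',np.hstack([cv2.resize(c['pixels'][150:350,200:400],(400,400)),cv2.resize(d['pixels'][150:300,190:390],(400,400))]))
```

```text
10.45 [ 0.60486898 -0.17443226  0.26863832] -82.74949149755163 [ 0.36990814  0.11351809 -1.08589876] 29.944309725542553
```

View pics/s3.png

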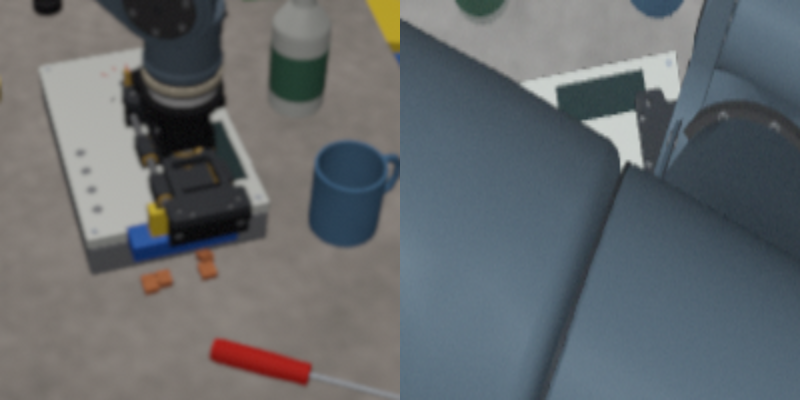

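Call:
{"method": "step_arm", "body": {
  "rows": [
    [0, 0, 0.03, 0, 0, 0],
    [-0.021, -0.032, 0, 0, 0, 0],
    [-0.021, -0.032, 0, 0, 0, 0],
    [-0.021, -0.032, 0, 0, 0, 0],
    [-0.021, -0.032, 0, 0, 0, 0],
    [-0.021, -0.032, -0.02, 0, 0, 0],
    [-0.021, -0.033, -0.02, 0, 0, 0],
    [0, 0, -0.02, 0, 0, 0],
    [0, 0, -0.018, 0, 0, 0],
    [0, 0, -0.01, 0, 0, 0],
    [0, 0, 0, 0, 0, 0],
    [0, 0, 0, 0, 0, 0]
  ]
}}

```text
time: 12.05
position: [0.4796, -0.3674, 0.2113]
tool_rot: [0.998, 0.064, 0.0, 0.0]
ft_force: [-0.2, -0.4, -2.3]
grip_width: 0.0176
grip_force: 29.9
```

Call:
{"method": "step_arm", "body": {
  "rows": [
    [0, 0, -0.002, 0, 0, 0],
    [0, 0, -0.001, 0, 0, 0],
    [0, 0, 0, 0, 0, 0],
    [0, 0, 0, 0, 0, 0]
  ]
}}

```text
time: 12.55
position: [0.479, -0.3676, 0.2078]
tool_rot: [0.998, 0.063, 0.0, 0.0]
ft_force: [0.6, 1.3, -1.4]
grip_width: 0.0179
grip_force: 29.9
```

Call:
{"method": "step_arm", "body": {
  "rows": [
    [0, 0, 0, 0, 0, 0],
    [0, 0, 0, 0, 0, 0],
    [0, 0, 0, 0, 0, 0],
    [0, 0, 0, 0, 0, 0],
    [0, 0, 0.02, 0, 0, 0],
    [0, 0, 0.04, 0, 0, 0],
    [0, 0, 0.04, 0, 0, 0]
  ],
  "jaw": 0.06
}}

```text
time: 13.42
position: [0.4789, -0.3675, 0.3084]
tool_rot: [0.998, 0.063, -0.0, -0.0]
ft_force: [-0.2, -0.2, 0.1]
grip_width: 0.0599
grip_force: 0.0
```

Call:
{"method": "step_arm", "body": {
  "rows": [
    [0.01, 0.045, 0.01, 0, 0, 0],
    [0.01, 0.045, 0.01, 0, 0, 0],
    [0.01, 0.045, 0.01, 0, 0, 0],
    [0.01, 0.045, 0.01, 0, 0, 0],
    [0.01, 0.045, 0.01, 0, 0, 0],
    [0.01, 0.045, 0, 0, 0, 0],
    [0.01, 0.045, 0, 0, 0, 0],
    [0.01, 0.045, 0, 0, 0, 0],
    [0.01, 0.045, 0, 0, 0, 0],
    [0.01, 0.045, 0, 0, 0, 0],
    [0, 0, 0, 0, 0, 0],
    [0, 0, 0, 0, 0, 0]
  ]
}}

```text
time: 14.92
position: [0.5788, 0.0823, 0.3576]
tool_rot: [0.998, 0.064, -0.0, 0.0]
ft_force: [0.6, 0.5, -0.0]
grip_width: 0.0603
grip_force: 0.0
```

Run:
```python
from h import *
o=get_obs();M=R.from_quat(o['tool_rot']).as_matrix();print(o['time'],o['position'],np.degrees(np.arctan2(M[1,1],M[0,1])),o['q'])
c=shot('wrist');P=cloud(c,np.ones((420,560),bool))
Q=P[(P[:,2]>.074)&(P[:,2]<.1)&(abs(P[:,0]-.578)<.02)&(abs(P[:,1]-.0853)<.02)]
print(len(Q),Q.mean(0),Q.min(0),Q.max(0))
uv=proj(c,[[.578,.0853,.082]])[0];print(uv)
u,v=map(int,uv)
np.savez('w2.npz',**{k:c[k] for k in('pixels','depth','E','f','cx','cy','k1')})
hs=cv2.cvtColor(c['pixels'],cv2.COLOR_BGR2HSV)
cv2.imwrite('pics/w2.png',cv2.resize(c['pixels'][max(0,v-40):v+40,u-40:u+40],(600,600),interpolation=cv2.INTER_CUBIC))
print(max(0,v-40),u-40)
d=shot('top')
for r in cut_out('scraper','top')[:1]: P=cloud(d,r['region']);print(P.mean(0),P[:,2].max())
for i in range(4):
  pass
for r in cut_out('chip0','top')[:6]: P=cloud(d,r['region']);print(r['confidence'],P.mean(0))
```

```text
14.925 [0.57877193 0.08232108 0.35761239] -82.70390049689398 [-4.96325538e-02  5.31218755e-01  1.58334260e+00 -6.26976352e-04
  1.02759551e+00  1.39414718e+00]
123 [0.57828846 0.08886297 0.08004981] [0.57241452 0.08343215 0.0745364 ] [0.58294506 0.09497155 0.0831589 ]
[278.20987821 218.98596397]
178 238
[ 0.47673843 -0.36368807  0.03340865] 0.06367275563912023
0.38 [ 0.58289531 -0.17666491  0.01205329]
```

View pics/w2.png

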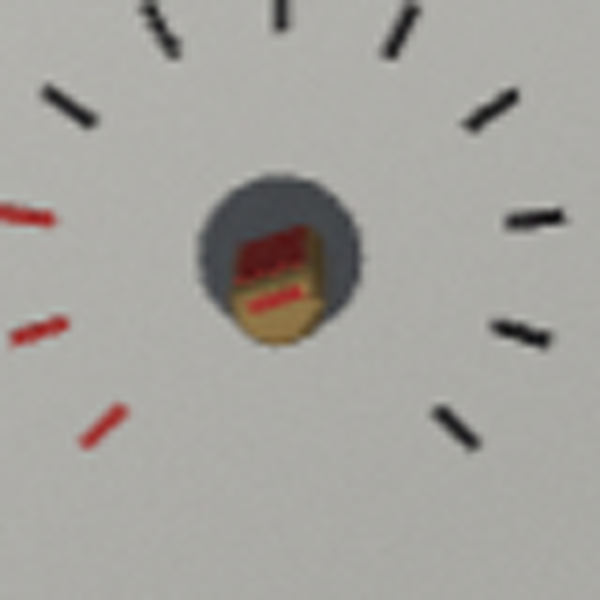

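```bash
cat > sh.py <<'E'
from h import *
def shaft(c,tcp):
    hs=cv2.cvtColor(c['pixels'],cv2.COLOR_BGR2HSV).astype(int); px=c['pixels'].astype(int)
    u,v=proj(c,[[.578,.087,.07]])[0]
    V,U=np.indices((420,560)); near=np.hypot(U-u,V-v)<14
    red=near&((hs[...,0]<6)|(hs[...,0]>172))&(hs[...,1]>130)
    n,L,st,ce=cv2.connectedComponentsWithStats(red.astype(np.uint8),connectivity=4)
    for i in range(1,n):
        if st[i,4]<4: continue
        vv,uu=np.nonzero(L==i)
        P=onz(c,np.c_[uu,vv].astype(float),.082)[:,:2]; q=P-P.mean(0)
        w,e=np.linalg.eigh(q.T@q); d=e[:,1]
        print('red',st[i,4],ce[i].round(1),'V',hs[vv,uu,2].mean(),P.mean(0).round(4),'normal',(np.degrees(np.arctan2(d[1],d[0]))+90)%180,'aspect',np.sqrt(w[1]/max(w[0],1e-12)).round(1))
    # collar: non-white area near, outline fitted on the face plane
    face=np.median(px[near.__invert__()&(np.hypot(U-u,V-v)<25)].sum(1))
    dark=(np.hypot(U-u,V-v)<16)&(px.sum(2)<face*.75)
    cn=max(cv2.findContours(dark.astype(np.uint8),cv2.RETR_EXTERNAL,cv2.CHAIN_APPROX_NONE)[0],key=cv2.contourArea)[:,0].astype(float)
    P=onz(c,cn,.06)[:,:2]; k=P[P[:,0]>np.median(P[:,0])] 
    for nm,A in (('all',P),('far half',k)):
        s=np.linalg.lstsq(np.c_[2*A,np.ones(len(A))],(A**2).sum(1),rcond=None)[0]
        print('collar',nm,s[:2].round(4),'r',np.sqrt(s[2]+s[:2]@s[:2]).round(4))
    brass=near&(hs[...,0]>10)&(hs[...,0]<30)&(hs[...,1]>80)
    C=cloud(c,brass|red);C=C[C[:,2]>.0785];print('top',len(C),C.mean(0).round(4),((C.min(0)+C.max(0))/2).round(4))
E
python3 - <<'E'
from sh import *
c=dict(np.load('w2.npz')); shaft(c,None)
E
```

```text
red 46 [273.8 211.6] V 86.58695652173913 [0.5845 0.0902] normal 34.99585909237524 aspect 1.9
red 10 [274.4 217.4] V 156.6 [0.5791 0.089 ] normal 23.520605677254764 aspect 4.6
collar all [0.5779 0.0888] r 0.0107
collar far half [0.5788 0.0888] r 0.0102
top 90 [0.578  0.0884 0.0808] [0.578  0.0887 0.0808]
```

Call:
{"method": "step_arm", "body": {
  "rows": [
    [0, 0.002, 0, 0, 0, 7.5],
    [0, 0.002, 0, 0, 0, 7.5],
    [0, 0, 0, 0, 0, 0],
    [0, 0, 0, 0, 0, 0],
    [0, 0, 0, 0, 0, 0]
  ]
}}

```text
time: 15.75
position: [0.579, 0.0861, 0.3578]
tool_rot: [0.981, 0.192, 0.0, 0.0]
ft_force: [0.4, -0.8, -0.7]
grip_width: 0.0602
grip_force: 0.0
```

Run:
```python
from sh import *
o=get_obs();M=R.from_quat(o['tool_rot']).as_matrix();print(o['time'],o['position'],np.degrees(np.arctan2(M[1,0],M[0,0])))
c=shot('wrist'); shaft(c,None)
np.savez('w3.npz',M=M,p=o['position'],**{k:c[k] for k in('pixels','depth','E','f','cx','cy','k1')})
```

```text
15.75 [0.57902621 0.08610107 0.35778639] 22.16946721041232
red 41 [278.4 212. ] V 88.1951219512195 [0.5843 0.0913] normal 22.246705343356666 aspect 1.6
red 8 [278.5 218. ] V 157.375 [0.5791 0.089 ] normal 22.204594821837134 aspect 5964.7
collar all [0.5778 0.0886] r 0.0107
collar far half [0.5786 0.0888] r 0.0103
top 87 [0.5779 0.0885 0.081 ] [0.5778 0.0888 0.0807]
```

Call:
{"method": "step_arm", "body": {
  "rows": [
    [-0.015, 0.0435, -0.007, 0, 0, -5.5],
    [-0.015, 0.0435, -0.007, 0, 0, -5.5],
    [-0.015, 0.0435, -0.007, 0, 0, -5.5],
    [-0.015, 0.0435, -0.007, 0, 0, -5.5],
    [-0.015, 0.0435, -0.007, 0, 0, -5.5],
    [-0.015, 0.0435, -0.007, 0, 0, -5.5],
    [0, 0, 0, 0, 0, 0],
    [0, 0, 0, 0, 0, 0],
    [0, 0, 0, 0, 0, 0]
  ]
}}

```text
time: 16.92
position: [0.4897, 0.3464, 0.316]
tool_rot: [0.996, -0.094, 0.0, 0.0]
ft_force: [0.8, -0.4, -0.4]
grip_width: 0.06
grip_force: 0.0
```

Run:
```python
from sh import *
o=get_obs();M=R.from_quat(o['tool_rot']).as_matrix();print(o['time'],o['position'],np.degrees(np.arctan2(M[1,0],M[0,0])),o['q'])
c=shot('wrist')
P=cloud(c,np.ones((420,560),bool)); P=P[np.hypot(P[:,0]-.489,P[:,1]-.348)<.04]
for lo,hi in ((.034,.046),(.013,.021)):
    Q=P[(P[:,2]>lo)&(P[:,2]<hi)]; print(len(Q),cv2.minAreaRect(Q[:,:2].astype(np.float32)*1000),np.median(Q[:,2]))
    if lo<.02:
        h=cv2.convexHull(Q[:,:2].astype(np.float32))[:,0]; print('circle',cv2.minEnclosingCircle(h*1000))
hs=cv2.cvtColor(c['pixels'],cv2.COLOR_BGR2HSV)
u,v=proj(c,[[.489,.348,.04]])[0]; V,U=np.indices((420,560))
m=(np.hypot(U-u,V-v)<30)&(hs[...,0]>5)&(hs[...,0]<25)&(hs[...,1]>150)&(hs[...,2]>120)
vv,uu=np.nonzero(m);A=onz(c,np.c_[uu,vv].astype(float),.04)[:,:2];q=A-A.mean(0);w,e=np.linalg.eigh(q.T@q);print(len(A),A.mean(0),np.degrees(np.arctan2(e[1,1],e[0,1])),A.min(0),A.max(0))
u=int(u);v=int(v);print(u,v)
cv2.imwrite('pics/w4.png',cv2.resize(c['pixels'][v-50:v+50,u-50:u+50],(500,500),interpolation=cv2.INTER_CUBIC))
```

```text
16.925 [0.48966187 0.34637235 0.31596826] -10.829084764442587 [ 4.29572171e-01  6.05136292e-01  1.57817235e+00 -3.26802247e-04
  9.57955380e-01  2.18955962e+00]
638 ((489.3110656738281, 351.923828125), (13.156208038330078, 43.215728759765625), 79.33040618896484) 0.03931068573312815
856 ((490.2822570800781, 351.5036315917969), (43.28781509399414, 41.74018478393555), 80.33930206298828) 0.01615278157063227
circle ((489.1774597167969, 351.5649719238281), 21.988113403320312)
96 [0.49982604 0.34917575] 172.06206945930663 [0.49031091 0.34598416] [0.51060578 0.35244311]
280 219
```

View pics/w4.png

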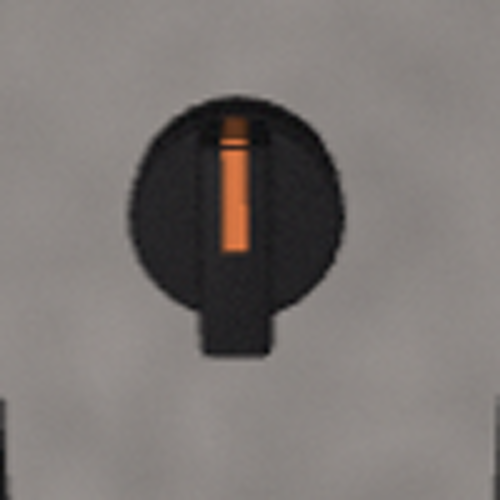

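Call:
{"method": "step_arm", "body": {
  "rows": [
    [0, 0.0025, -0.035, 0, 0, 0],
    [0, 0.0025, -0.035, 0, 0, 0],
    [0, 0, -0.03, 0, 0, 0],
    [0, 0, -0.014, 0, 0, 0],
    [0, 0, 0, 0, 0, 0],
    [0, 0, 0, 0, 0, 0]
  ]
}}

```text
time: 17.73
position: [0.4897, 0.3524, 0.2029]
tool_rot: [0.996, -0.094, 0.001, -0.001]
ft_force: [0.5, 0.7, -0.0]
grip_width: 0.0601
grip_force: 0.0
```

Call:
{"method": "step_arm", "body": {
  "rows": [
    [0, 0, 0, 0, 0, 0],
    [0, 0, 0, 0, 0, 0],
    [0, 0, 0, 0, 0, 0],
    [0, 0, 0, 0, 0, 0],
    [0, 0, 0, 0, 0, 0],
    [0, 0, 0, 0, 0, 0]
  ],
  "jaw": 0.0,
  "squeeze": 15
}}

```text
time: 18.48
position: [0.489, 0.3523, 0.2017]
tool_rot: [0.996, -0.094, -0.0, 0.0]
ft_force: [-0.2, -0.4, 1.0]
grip_width: 0.0142
grip_force: 15.0
```

Call:
{"method": "step_arm", "body": {
  "rows": [
    [0, 0, 0, 0, 0, 0],
    [0, 0, 0, 0, 0, 0],
    [0, 0, 0.02, 0, 0, 0],
    [0, 0, 0.045, 0, 0, 0],
    [0, 0, 0.05, 0, 0, 0],
    [0, 0, 0, 0, 0, 0],
    [0, 0, 0, 0, 0, 0]
  ],
  "jaw": 0.06
}}

```text
time: 19.35
position: [0.4887, 0.3523, 0.3176]
tool_rot: [0.996, -0.094, 0.0, -0.0]
ft_force: [-0.9, 0.1, -0.2]
grip_width: 0.0595
grip_force: 0.0
```

Run:
```python
from sh import *
o=get_obs();M=R.from_quat(o['tool_rot']).as_matrix();print(o['time'],o['position'],np.degrees(np.arctan2(M[1,0],M[0,0])))
c=shot('wrist')
P=cloud(c,np.ones((420,560),bool)); P=P[np.hypot(P[:,0]-.489,P[:,1]-.35)<.04]
for lo,hi in ((.034,.046),(.013,.021)):
    Q=P[(P[:,2]>lo)&(P[:,2]<hi)]; r=cv2.minAreaRect(Q[:,:2].astype(np.float32)*1000);print(len(Q),r,np.median(Q[:,2]))
    print('tool xy',(M.T@(np.r_[np.array(r[0])/1000,0]-o['position']))[:2])
    if lo<.02:
        h=cv2.minEnclosingCircle(Q[:,:2].astype(np.float32)*1000); print('circle',h,(M.T@(np.r_[np.array(h[0])/1000,0]-o['position']))[:2])
w=np.load('w3.npz');print('shaft tool',w['M'].T@(np.r_[.5779,.0887,.082]-w['p']))
```

```text
19.35 [0.48866374 0.35228994 0.31760327] -10.744069121073009
650 ((490.2469177246094, 353.63006591796875), (13.31297492980957, 41.92018127441406), 78.9451904296875) 0.039200512680128446
tool xy [ 0.00111441 -0.00147103]
838 ((491.0323486328125, 354.15509033203125), (43.51742172241211, 41.484188079833984), 80.22535705566406) 0.016198505782045985
tool xy [ 0.00178819 -0.00213327]
circle ((489.80670166015625, 354.17266845703125), 21.96354866027832) [ 0.00058076 -0.00192205]
shaft tool [-6.55259056e-05 -2.84767012e-03  2.75786228e-01]
```

Call:
{"method": "step_arm", "body": {
  "rows": [
    [0, 0, -0.04, 0, 0, 0],
    [0, 0, -0.045, 0, 0, 0],
    [0, 0, -0.025, 0, 0, 0],
    [0, 0, -0.006, 0, 0, 0],
    [0, 0, 0, 0, 0, 0],
    [0, 0, 0, 0, 0, 0]
  ]
}}

```text
time: 20.15
position: [0.4895, 0.3526, 0.2017]
tool_rot: [0.996, -0.094, 0.001, -0.0]
ft_force: [0.3, -0.4, -0.5]
grip_width: 0.0598
grip_force: 0.0
```

Call:
{"method": "step_arm", "body": {
  "rows": [
    [0, 0, 0, 0, 0, 0],
    [0, 0, 0, 0, 0, 0],
    [0, 0, 0, 0, 0, 0],
    [0, 0, 0, 0, 0, 0],
    [0, 0, 0, 0, 0, 0],
    [0, 0, 0, 0, 0, 0],
    [0, 0, 0, 0, 0, 0]
  ],
  "jaw": 0.0,
  "squeeze": 25
}}

```text
time: 21.02
position: [0.489, 0.3524, 0.2007]
tool_rot: [0.996, -0.094, -0.0, 0.0]
ft_force: [0.0, 0.2, 0.5]
grip_width: 0.0135
grip_force: 25.0
```

Call:
{"method": "step_arm", "body": {
  "rows": [
    [0, 0, 0.02, 0, 0, 0],
    [0, 0, 0.04, 0, 0, 0],
    [0, 0, 0.04, 0, 0, 0],
    [0.012, -0.036, 0.01, 0, 0, 5.0],
    [0.013, -0.038, 0, 0, 0, 5.0],
    [0.013, -0.038, 0, 0, 0, 5.0],
    [0.013, -0.038, 0, 0, 0, 5.0],
    [0.013, -0.038, 0, 0, 0, 5.0],
    [0.013, -0.038, 0, 0, 0, 5.0],
    [0.012, -0.039, 0, 0, 0, 3.3],
    [0, 0, 0, 0, 0, 0],
    [0, 0, 0, 0, 0, 0]
  ]
}}

```text
time: 22.52
position: [0.5777, 0.0876, 0.3115]
tool_rot: [0.981, 0.195, 0.0, -0.0]
ft_force: [0.5, 0.3, -0.4]
grip_width: 0.0136
grip_force: 25.0
```

Call:
{"method": "step_arm", "body": {
  "rows": [
    [0, -0.0008, -0.013, 0, 0, 0],
    [0, 0, -0.013, 0, 0, 0],
    [0, 0, 0, 0, 0, 0],
    [0, 0, 0, 0, 0, 0]
  ]
}}

```text
time: 23.02
position: [0.578, 0.087, 0.2843]
tool_rot: [0.981, 0.196, -0.0, -0.0]
ft_force: [-0.2, -0.1, -0.4]
grip_width: 0.0138
grip_force: 25.0
```

Call:
{"method": "step_arm", "body": {
  "rows": [
    [0, 0, -0.001, 0, 0, 0],
    [0, 0, -0.001, 0, 0, 0],
    [0, 0, -0.001, 0, 0, 0],
    [0, 0, -0.001, 0, 0, 0],
    [0, 0, 0, 0, 0, 0],
    [0, 0, 0, 0, 0, 0]
  ]
}}

```text
time: 23.78
position: [0.578, 0.0866, 0.2808]
tool_rot: [0.981, 0.196, 0.0, 0.0]
ft_force: [0.5, -0.0, -0.2]
grip_width: 0.0134
grip_force: 25.0
```

Call:
{"method": "step_arm", "body": {
  "rows": [
    [0, 0, -0.001, 0, 0, 0],
    [0, 0, -0.001, 0, 0, 0],
    [0, 0, -0.001, 0, 0, 0],
    [0, 0, 0, 0, 0, 0],
    [0, 0, 0, 0, 0, 0]
  ]
}}

```text
time: 24.4
position: [0.578, 0.0866, 0.2777]
tool_rot: [0.981, 0.196, -0.0, -0.0]
ft_force: [-0.4, -0.0, -1.7]
grip_width: 0.0136
grip_force: 25.0
```

Call:
{"method": "step_arm", "body": {
  "rows": [
    [0, 0, -0.001, 0, 0, 0],
    [0, 0, -0.001, 0, 0, 0],
    [0, 0, -0.001, 0, 0, 0],
    [0, 0, -0.001, 0, 0, 0],
    [0, 0, -0.001, 0, 0, 0],
    [0, 0, 0, 0, 0, 0],
    [0, 0, 0, 0, 0, 0]
  ]
}}

```text
time: 25.28
position: [0.578, 0.0866, 0.2728]
tool_rot: [0.981, 0.196, 0.0, -0.0]
ft_force: [0.2, -0.4, -0.2]
grip_width: 0.0139
grip_force: 25.0
```

Call:
{"method": "step_arm", "body": {
  "rows": [
    [0, 0, -0.001, 0, 0, 0],
    [0, 0, -0.001, 0, 0, 0],
    [0, 0, -0.001, 0, 0, 0],
    [0, 0, -0.001, 0, 0, 0],
    [0, 0, 0, 0, 0, 0],
    [0, 0, 0, 0, 0, 0],
    [0, 0, 0, 0, 0, 0]
  ]
}}

```text
time: 26.15
position: [0.578, 0.0866, 0.2687]
tool_rot: [0.981, 0.196, -0.0, -0.0]
ft_force: [-0.7, 0.8, -0.3]
grip_width: 0.0139
grip_force: 25.0
```

Call:
{"method": "step_arm", "body": {
  "rows": [
    [0, 0, -0.001, 0, 0, 0],
    [0, 0, -0.001, 0, 0, 0],
    [0, 0, 0, 0, 0, 0],
    [0, 0, 0, 0, 0, 0],
    [0, 0, 0, 0, 0, 0]
  ]
}}

```text
time: 26.78
position: [0.578, 0.0866, 0.2669]
tool_rot: [0.981, 0.196, 0.0, 0.0]
ft_force: [-0.7, 0.2, 4.2]
grip_width: 0.014
grip_force: 25.0
```

Contact with the spring begins (about 4–5 N). Press on.

Call:
{"method": "step_arm", "body": {
  "rows": [
    [0, 0, -0.001, 0, 0, 0],
    [0, 0, -0.001, 0, 0, 0],
    [0, 0, -0.001, 0, 0, 0],
    [0, 0, 0, 0, 0, 0],
    [0, 0, 0, 0, 0, 0],
    [0, 0, 0, 0, 0, 0]
  ]
}}

```text
time: 27.52
position: [0.5781, 0.0866, 0.2641]
tool_rot: [0.981, 0.196, 0.0, 0.0]
ft_force: [-1.0, -0.7, 5.5]
grip_width: 0.0137
grip_force: 25.0
```

Call:
{"method": "step_arm", "body": {
  "rows": [
    [0, 0, -0.001, 0, 0, 0],
    [0, 0, -0.001, 0, 0, 0],
    [0, 0, 0, 0, 0, 0],
    [0, 0, 0, 0, 0, 0],
    [0, 0, 0, 0, 0, 0]
  ]
}}

```text
time: 28.15
position: [0.5781, 0.0866, 0.2625]
tool_rot: [0.981, 0.196, 0.0, 0.0]
ft_force: [-2.0, -0.1, 8.5]
grip_width: 0.0137
grip_force: 25.0
```

Call:
{"method": "step_arm", "body": {
  "rows": [
    [0, 0, -0.001, 0, 0, 0],
    [0, 0, -0.001, 0, 0, 0],
    [0, 0, 0, 0, 0, 0],
    [0, 0, 0, 0, 0, 0],
    [0, 0, 0, 0, 0, 0]
  ]
}}

```text
time: 28.78
position: [0.5781, 0.0867, 0.2622]
tool_rot: [0.981, 0.196, 0.001, 0.0]
ft_force: [-4.9, -0.7, 19.1]
grip_width: 0.0138
grip_force: 25.0
```

Run:
```python
from h import *
o=get_obs();print(o['position'],o['ft_force'],o['moment'],o['grip_force'])
d=shot('side')
for l in('scraper','chip0'):
  for r in cut_out(l,'side')[:5]:
    P=cloud(d,r['region']);print(l,r['confidence'],P.mean(0).round(3),P[:,2].max().round(3))
a=cv2.resize(d['pixels'][160:290,200:360],(640,520),interpolation=cv2.INTER_CUBIC);cv2.imwrite('pics/s5.png',a)
```

```text
[0.57805275 0.08665543 0.26221679] [-4.85779087 -0.68290596 19.07737657] [ 0.00735523  0.93475345 -0.04687703] 25.002852715551853
scraper 0.58 [ 0.478 -0.376  0.031] 0.061
chip0 0.44 [ 0.63  -0.161  0.014] 0.022
chip0 0.4 [ 0.581 -0.183  0.009] 0.014
```

View pics/s5.png

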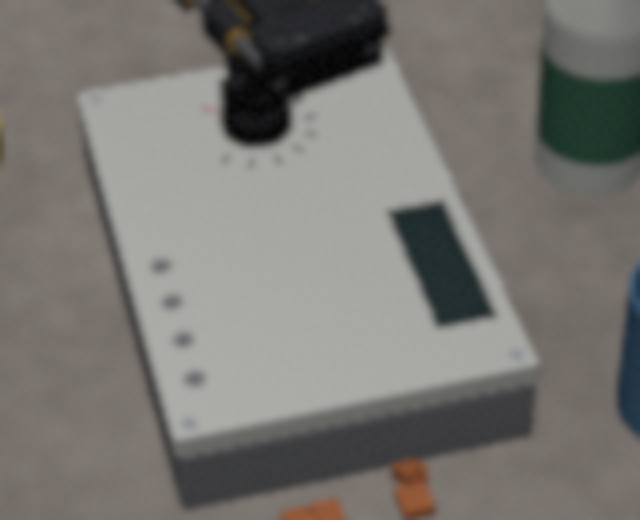

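The picture shows the knob down on the face at (257, 105), the panel clear and the chips on the worktop at the bottom. The force rose sharply to 19 N, so the spindle is at its stop.

```bash
python3 -c "
from rig import hand_in
print(hand_in())"
```

```text
the job is handed in; nothing more can be done
None
```

The job is handed in with no verdict returned: the chips are off the panel, the scraper stands back on the worktop, and the hand is holding the knob on the shaft, pressed in to the stop at about 19 N.

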